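# Gauge a plug pin in a column of shrinking rings

### The arm

A 6-joint arm with a two-finger parallel gripper is mounted at the origin on a cart in front of the work surface, level with it; the furniture and walls round the work are solid. World frame = base frame: x ahead of the robot, y to its left, z up, the work surface at z = 0. Lengths are in mm, angles in rad, forces in N, time in s.
With the tool pointing down it reaches from about 275 to 750 mm from the base axis. Payload 10.2 kg.
Tool frame: the origin (TCP) lies at the very end of the fingers, on their centre line; the grasp point (between the pads) lies 19 mm behind it (ctrl.hold_point_z is the distance from the TCP to the grasp point, in mm); z points along the fingers, y is the direction in which the jaws open and shut (so a half turn about z gives the same grasp; the last joint's range is limited). The gripper opens to 85 mm and grips with 20 to 120 N. Pads are 22 mm wide; open, the fingers measure 114 mm over their backs; the gripper's body (76 mm by 85 mm) begins 54 mm behind the grasp point. The pads swing forward as they close: fully open they stand 13 mm farther back than shut.
Start: joints at [-1.335, 0.313, 1.498, -0, 1.331, -0.223], TCP at [232.497, -470.719, 231.294] pointing down, gripper open.
Joint ranges: [-2.94, 2.94], [-0.97, 2.17], [0.19, 2.56], [-1.23, 4.37], [0.02, 3.11], [-2.88, 2.88]. Speed limits (rad/s): [2.39, 2.39, 3.01, 3.14, 3.14, 3.14].

### API

Orientations are given as a unit quaternion [w, x, y, z].
In Python, from rig import readout, cams, workorder, spotter, ctrl gives the robot as it stands.
- The arm moves only by the tool step_arm, never from a script. Its argument "plan" is text: rows parted by semicolons, each of 5 numbers parted by spaces: the shift along the tool's x, y, z in cm, then the turn about the tool's z in degrees, then the opening in per cent of the stroke, from 0 (shut) to 100 (fully open). In form: x y z twist gripper; .... A call has 1 to 10 rows; each row is the pose to reach, as a shift and turn from the pose commanded when the call began, along the tool's axes at that moment; what a row does not reach only later rows make up. A row lasts 1/10 s, in which the tool goes at most 50 mm and 8.59 degrees, less where a joint would pass 70% of its speed; a pose out of reach is approached as far as the arm can. A call with a gripper value outside its range is refused whole. The fingers move at their own pace and stop on an object; "grip_force" is the grip in N (left out, the last holds). Time passes only in rows, so rows that repeat a pose let the fingers close. It gives the time, the measured TCP pose, the force and the opening at its end, in the units of the state.
- readout.sense(): the state, without advancing time (a new reading comes with each control period).
- cams.capture(name): name is "side" or "top"; returns (picture, depth): 384x512x3 uint8, red, green, blue; 384x512 float32, mm along the optical axis (not along the pixel's ray), 0 where there is no reading.
- cams.camera_info(name): a dict with "vfov" (degrees; the focal length in pixels is half the picture's height over the tangent of half this angle, whatever the lens; pixels are square), "cx", "cy" (the principal point, pixels), "rvec" (rotation vector, rad) and "tvec" (3), from world to camera coordinates, as OpenCV has them. Camera axes: x right, y down, z forward; pixel columns grow to the right and rows downward; lengths in mm; the calibration is good to about 2 mm. A picture is of the moment at which its call begins. camera_info takes no time and is no camera call.
- workorder.finish_job(): hands the job in, once; it reports no verdict.
Trained networks look in the newest picture that a camera, given by its name, has taken for a name from the list of things; names that differ only in an ending like _2 or _b are one class to them, and where a whole thing is asked for, a point or a joint stands for the part that bears it (a point fixed in the world has none). Each returns a list of dicts, best first, with "conf" (0 to 1); they miss things now and then, are a little off and sometimes report something else, mostly with a low value. They report only what shows in the picture. A call takes as long as a camera call.
- spotter.regions_of(camera, target): "pixels" (384x512 bool, what is visible of it) and "extent" ([centre column, centre row, width, height] in pixels, round what is visible of it).
The state is a dict: "time_s": time; "joints": joint angles; "dq": joint speeds; "tau": joint torques, N m; "eef_pos": TCP position; "ee_rot": TCP orientation; "force": force on the tool from outside, world axes, zero at the start; "wrist_torque": the same for the moment, N m; "grip_width": opening from 0.0 (shut) to 1.0 (fully open).
Only numpy, scipy, OpenCV 4.12 (cv2) and the standard library are available. Lean on these libraries where they do the work, as an engineer would, in place of code of your own. Each camera call takes 0.05 s, during which the arm holds its last target. There are 200 camera calls.

### The job

Take the red-headed pin out of the stand and lower it, tapered nose first, down through the column of ever smaller rings until the sprung brass ring at the bottom stops it. Press it gently but firmly home on that ring so that the spring clearly gives a little, then let go and leave the pin standing upright in the column. Do not drop it or force it, and leave the blue-headed pin, the objective canister and the small brown oil bottle beside the work where they are.

Things in the scene. Friction and masses are not known exactly. Their poses are not given: they have to be found in the camera images.
- pin: Red-headed steel pin, 165 mm long, about 0.15 kg. Origin: centre of its lower tip; +z up its axis. Nose: cone from 6 mm diameter at z=0 to 16 mm at z=14 mm; then a 16 mm round shaft to z=125 mm; then a square red head 18 x 18 mm, z=125 to 165 mm, flats square to the pin's x and y. Starts upright in one of the stand's two holes.
- pin_other: The blue-headed pin, shaped the same but with a 15 mm shaft. Bystander; stands in the other hole.
- stand: Grey stand block, 50 (x) x 120 (y) x 40 (z) mm, fixed. Origin: centre of its underside. Two round holes of 17.5 mm diameter at y = -35 and +35 mm, 30 mm deep from the top (hole floor at z=10 mm).
- gauge: The gauge: grey foot plate 110 x 76 x 12 mm, fixed, with a flat steel post (28 mm wide, front face at x=+41 mm, top at z=127 mm) that carries the brass stop ring and the guide rings. Origin: on the common axis of the rings, at the underside of the foot; z up; the post is on the +x side.
- stop_zone (a point): Fixed point on the ring axis at z=42 mm of the gauge: the middle of the span in which the brass stop ring (36 mm outer, 11 mm bore) may be clamped. Its top face is at an unknown z of 32 to 52 mm, and the pin's cone meets it when the tip is 7 mm lower (z=25 to 45 mm). The ring sits on a spring, about 2.5 N per mm, 10 mm travel.
- guides: Three aluminium guide rings, 40 mm outer diameter, 8 mm thick; origin and axes as the gauge's. Top: fixed, z=118 to 126 mm, bore 24 mm. Middle: z=94 to 102 mm, bore 21 mm, floats along x. Low: z=70 to 78 mm, bore 18.5 mm, floats along y. Floating rings start up to 4 mm off the axis and slide against about 1 N; the pin's cone pushes them into line.
- can: Objective canister with clear top and black foot, 39 mm diameter, 66 mm high. Bystander. Origin: centre of its underside.
- oil: Small brown oil bottle with black cap, 25 mm diameter, 56 mm high. Bystander. Origin: centre of its underside.

How it is judged (in metres and radians):
On the way, in this order (a step that is already met when the one before it is completed fails the run):
1. the tip of the red-headed pin is inside the column of rings (z of pin in the frame of gauge below 0.112 m and horizontal distance between pin and gauge below 0.012 m), for 0.1 s.
2. the pin is pressed on the stop ring with more than 3.5 N (spring in by more than about 1.4 mm) (contact force between pin and gauge above 3.5 N), for 0.2 s.
At the end, for the whole second after the job is handed in: The red-headed pin stands released and at rest in the gauge, its cone resting on the stop ring (contact there, tip below 55 mm and within 5 mm of the ring axis), upright within 4 degrees (0.07 rad) (contact force between pin and gauge above 0.25 N and z of pin in the frame of gauge below 0.055 m and horizontal distance between pin and gauge below 0.005 m and angle between pin's own z axis and vertical below 0.07 rad and linear speed of pin below 0.02 m/s); the robot touches nothing.
It fails at once if the pin is forced on the stop ring: more than 15 N (contact force between pin and gauge above 15 N).
It fails at once if the pin is forced against the guide rings: more than 15 N (contact force between pin and guides above 15 N).
It fails at once if the pin is dropped in the column: faster than 0.3 m/s there (z of pin in the frame of gauge below 0.12 m and horizontal distance between pin and gauge below 0.02 m and linear speed of pin above 0.3 m/s).
It fails at once if the blue-headed pin is moved by more than 20 mm (distance of pin_other from where it was at the start of the episode above 0.02 m).
It fails at once if the canister or the oil bottle is moved by more than 20 mm (distance of any of can, oil from where it was at the start of the episode above 0.02 m).
It also fails if it takes over 61 s, if anything falls off the work surface, if the arm or the gripper's body presses on something with over 40 N, if the wrist force passes 120 N, or if a joint passes its speed limit or range.

## Working session

There is one attempt and no reset: what is moved stays moved. The work goes in short steps, Python scripts to look and compute and a tool call to move; the robot and the scene stay as the last step left them, time stands still between calls to the robot, and variables do not carry over. Pictures are saved under pics/ and viewed, about 8 in all and at most 12, crops included, and the job is handed in when it is done.

Besides the shell and the picture viewer there is one more tool, called after "Request:" in YAML: its name, and indented under it one key for each argument. step_arm: Moves the arm, as the interface text tells. Its arguments: {"type":"object","properties":{"plan":{"type":"string"},"grip_force":{"type":"number"}},"required":["plan"]}

```bash
mkdir -p pics
cat > h.py <<'E'
import numpy as np, cv2
from rig import readout, cams, workorder, spotter, ctrl
def cal(n):
    i=cams.camera_info(n); f=192/np.tan(np.radians(i['vfov'])/2)
    return f,i['cx'],i['cy'],cv2.Rodrigues(np.array(i['rvec'],float))[0],np.array(i['tvec'],float)
def cloud(n,d):
    f,cx,cy,R,t=cal(n); v,u=np.mgrid[:384,:512]
    P=np.dstack([(u-cx)/f*d,(v-cy)/f*d,d]); return (P-t)@R   # world
def proj(n,p):
    f,cx,cy,R,t=cal(n); c=R@np.array(p,float)+t; return f*c[0]/c[2]+cx,f*c[1]/c[2]+cy
def snap(n,name):
    p,d=cams.capture(n); cv2.imwrite(f'pics/{name}.png',p[:,:,::-1]); return p,d
E
python3 - <<'E'
from h import *
print(readout.sense(), ctrl.hold_point_z)
for c in('side','top'):
    print(c,cams.camera_info(c)); p,d=snap(c,c+'0'); W=cloud(c,d)
    for t in('pin','pin_other','stand','gauge','guides','can','oil'):
        for r in spotter.regions_of(c,t)[:2]:
            m=r['pixels']&(d>0); q=W[m]
            if len(q): print(t,round(r['conf'],2),np.round(r['extent']),len(q),'med',np.median(q,0).round(1),'lo',np.percentile(q,3,axis=0).round(),'hi',np.percentile(q,97,axis=0).round())
a=[cv2.imread(f'pics/{c}0.png') for c in('side','top')]
cv2.imwrite('pics/both0.png',cv2.resize(np.vstack(a),(512*600//768*1,600)) if 0 else np.vstack(a)[:,:])
E
```

```text
{'time_s': 0.0, 'joints': array([-1.33540853e+00,  3.13444419e-01,  1.49840737e+00, -4.24057575e-05,
        1.33098690e+00, -2.23427377e-01]), 'dq': array([ 1.38358350e-03, -1.97450384e-03,  7.80900359e-04,  7.11074237e-05,
        1.39448409e-03, -7.51970656e-04]), 'tau': array([-5.05394928e-04, -4.12260211e+01, -2.59742153e+01, -2.22077460e-04,
        4.17216957e-03, -4.15690650e-06]), 'eef_pos': array([ 232.42316856, -470.47563738,  230.74911198]), 'ee_rot': array([-6.22882554e-04,  9.73799944e-01,  2.27405543e-01, -2.43183604e-05]), 'force': array([-0.88642123,  0.62709065,  0.46954891]), 'wrist_torque': array([-0.00590528, -0.0018123 , -0.00430419]), 'grip_width': 0.9987217729700223} 18.700000000000003
side {'vfov': 47.37239946463268, 'cx': 257.1812813211988, 'cy': 188.56807651855988, 'rvec': array([ 2.21901183,  1.26017037, -0.44023898]), 'tvec': array([ -32.81656322, -410.15589834, 1242.03310786])}
pin 0.77 [228. 150.  13.  50.] 450 med [ 426.  -275.2  129.1] lo [ 416. -281.   50.] hi [ 430. -265.  176.]
pin_other 0.57 [200. 165.  16.  54.] 503 med [ 435.2 -342.9  130.5] lo 
[... 742 characters left out ...]
] lo [ 421. -350.   48.] hi [ 436. -333.  177.]
stand 0.67 [277. 232.  60.  32.] 1105 med [ 422.1 -305.    39.9] lo [ 397. -361.    1.] hi [ 450. -249.   43.]
gauge 0.75 [235. 148.  44.  55.] 1055 med [ 592.7 -227.6   11.8] lo [ 558. -263.    1.] hi [ 659. -176.   33.]
guides 0.96 [235. 133.  26.  42.] 656 med [ 616.7 -222.9  124.4] lo [ 585. -245.   76.] hi [ 654. -200.  129.]
guides 0.3 [295. 230.  15.  11.] 135 med [ 428.  -338.5  174.1] lo [ 421. -350.   45.] hi [ 437. -333.  177.]
can 0.55 [174. 221.  22.  19.] 319 med [441.4 -95.9  63.8] lo [ 426. -109.    1.] hi [458. -76.  68.]
oil 0.66 [315. 168.  12.  11.] 104 med [ 564.3 -393.4   42.3] lo [ 556. -404.   21.] hi [ 573. -385.   58.]
```

View pics/side0.png

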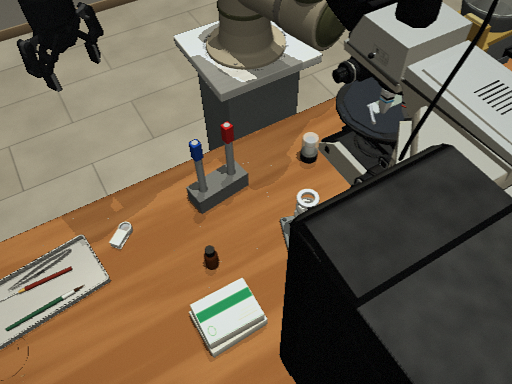

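View pics/top0.png

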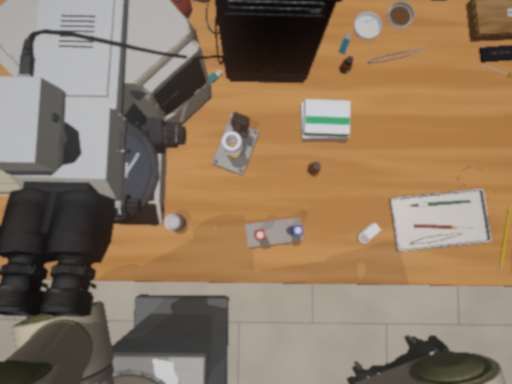

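The side view shows the red head at about (228,133), the blue head at (196,150) and the gauge top ring at (308,197), partly hidden by a tall dark box. The top view shows red at (260,234), blue at (297,231) and the ring at (233,142), with the post up and to the right of it.

Run:
```python
from h import *
def ray(n,u,v,z):
    f,cx,cy,R,t=cal(n); o=-R.T@t; r=R.T@np.array([(u-cx)/f,(v-cy)/f,1]); return o+r*(z-o[2])/r[2]
for c in('side','top'): f,cx,cy,R,t=cal(c); print(c,'cam',(-R.T@t).round())
p,d=cams.capture('top'); W=cloud('top',d)
hsv=cv2.cvtColor(p,cv2.COLOR_RGB2HSV)
m=(((hsv[...,0]<8)|(hsv[...,0]>172))&(hsv[...,1]>90)); m[:215]=0;m[250:]=0;m[:,:240]=0;m[:,280:]=0
q=W[m]; print('red',m.sum(),np.median(q,0))
top=m&(W[...,2]>168); v,u=np.nonzero(top); print('redtop',u.mean(),v.mean(),top.sum(),W[top].mean(0),ray('top',u.mean(),v.mean(),175),u.min(),u.max(),v.min(),v.max())
# stand
s=(abs(W[...,2]-40)<5)&(W[...,0]>380)&(W[...,0]<470)&(W[...,1]<-230)&(W[...,1]>-380)
r=cv2.minAreaRect(W[s][:,:2].astype(np.float32)); print('stand',r)
g=(abs(W[...,2]-12)<4)&(W[...,0]>530)&(W[...,0]<690)&(W[...,1]<-150)&(W[...,1]>-300)
print('foot',cv2.minAreaRect(W[g][:,:2].astype(np.float32)))
k=(W[...,2]>116)&(W[...,2]<136)&(W[...,0]>560)&(W[...,0]<680)&(W[...,1]<-170)&(W[...,1]>-280)
print('z>116',k.sum(),W[k].mean(0),W[k].min(0),W[k].max(0))
# surroundings heights grid
for x0 in range(350,760,40):
    print(x0,[int(np.percentile(W[(abs(W[...,0]-x0)<20)&(abs(W[...,1]-y)<20)&(d>0)][:,2],97)) if ((abs(W[...,0]-x0)<20)&(abs(W[...,1]-y)<20)&(d>0)).any() else None for y in range(-20,-440,-40)])
a=p[90:255,160:330]; b=cv2.resize(a,None,fx=4,fy=4,interpolation=cv2.INTER_CUBIC)[:600]
cv2.imwrite('pics/c1.png',cv2.resize(p[100:250,165:325],None,fx=4,fy=4,interpolation=cv2.INTER_CUBIC)[:,:,::-1])
```

```text
side cam [ 949. -509.  743.]
top cam [ 427. -251.  900.]
red 50 [ 416.03475542 -272.03565057  174.02316364]
redtop 259.72727272727275 234.47727272727272 44 [ 418.66244653 -272.47917067  174.12967837] [ 418.67110194 -272.45251027  175.        ] 255 265 230 239
stand ((423.4685363769531, -307.87176513671875), (49.934810638427734, 120.17220306396484), 7.907205581665039)
foot ((614.9065551757812, -219.05841064453125), (76.05707550048828, 109.9058609008789), 70.2869644165039)
z>116 446 [ 624.24306285 -222.53746727  125.82235744] [ 583.44668045 -248.79142094  117.93982071] [ 661.04921418 -195.77461954  130.51940078]
350 [412, 406, 630, 3, 3, 2, 2, 3, 2, 3, 2]
390 [398, 393, 2, 2, 3, 3, 42, 41, 41, 3, 2]
430 [397, 390, 67, 2, 2, 2, 176, 173, 176, 41, 2]
470 [433, 377, 65, 2, 2, 2, 2, 2, 40, 3, 2]
510 [479, 363, 180, 2, 2, 2, 2, 3, 2, 2, 2]
550 [479, 363, 180, 2, 9, 14, 3, 2, 2, 55, 41]
590 [479, 363, 108, 2, 125, 127, 13, 2, 2, 55, 4]
630 [338, 335, 279, 2, 13, 128, 127, 2, 2, 51, 51]
670 [446, 396, 342, 284, 10, 129, 125, 2, 2, 52, 53]
710 [335, 332, 317, 300, 278, 2, 2, 2, 2, 52, 52]
750 [334, 330, 301, 301, 255, 337, 339, 339, 339, 324, 2]
```

View pics/c1.png

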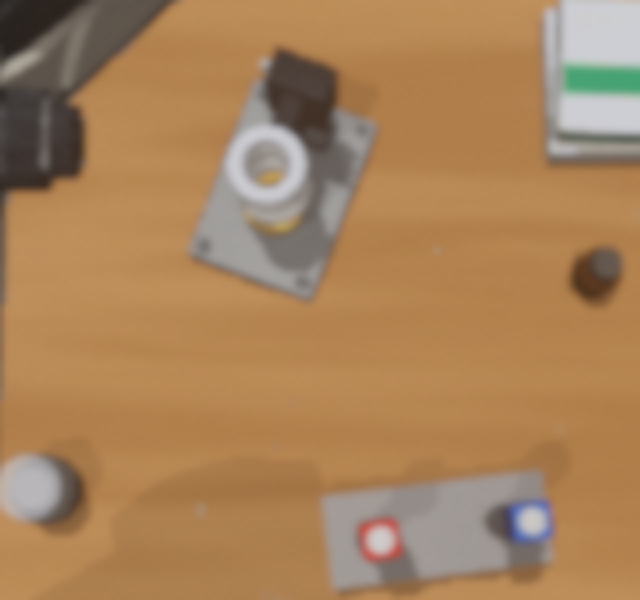

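Run:
```python
from h import *
def ray(n,u,v,z):
    f,cx,cy,R,t=cal(n); o=-R.T@t; r=R.T@np.array([(u-cx)/f,(v-cy)/f,1]); return o+r*(z-o[2])/r[2]
p,d=cams.capture('top'); W=cloud('top',d)
print('ring manual',ray('top',231.4,140.4,126).round(1))
# top ring face outline: near z 126, near manual, exclude post
c=ray('top',231.4,140.4,126)
k=(abs(W[...,2]-126)<4)&(np.hypot(W[...,0]-c[0],W[...,1]-c[1])<30)
print(k.sum()); e=cv2.fitEllipse(cv2.findContours(k.astype(np.uint8),0,2)[0][0]); print(e)
g=cv2.cvtColor(p,cv2.COLOR_RGB2HSV); w=((g[...,2]>195)&(g[...,1]<40)).astype(np.uint8); w[:120]=0;w[165:]=0;w[:,:215]=0;w[:,250:]=0
cn=max(cv2.findContours(w,0,2)[0],key=len); (x,y),r=cv2.minEnclosingCircle(cn); print('white',x,y,r,ray('top',x,y,126).round(1)); 
cn,h=cv2.findContours(w,cv2.RETR_CCOMP,2)
for a,b in zip(cn,h[0]): print(len(a),a.reshape(-1,2).mean(0),b[3])
# arm plane to gauge
th=np.arctan2(c[1],c[0]); print('th',th,np.hypot(*c[:2]))
for n in('top','side'):
    p,d=cams.capture(n); W=cloud(n,d)[d>0]
    r=W[:,:2]@[np.cos(th),np.sin(th)]; l=W[:,:2]@[-np.sin(th),np.cos(th)]
    for r0 in range(150,850,50):
        s=(abs(r-r0)<25)&(W[:,2]>150)&(l>-150)&(l<150)
        print(n,r0,[ (int(L),int(W[s&(abs(l-L)<12.5)][:,2].min()),int(W[s&(abs(l-L)<12.5)][:,2].max())) for L in range(-150,151,25) if (s&(abs(l-L)<12.5)).any()])
```

```text
ring manual [ 602.9 -214.7  126. ]
225
((232.13613891601562, 139.4700469970703), (18.469341278076172, 23.00810432434082), 23.666519165039062)
white 230.86842346191406 140.4122772216797 8.88797378540039 [ 602.8 -213.6  126. ]
26 [228.07692308 140.92307692] -1
26 [231.57692308 139.34615385] 0
th -0.342065632005639 639.9486963831702
top 150 [(25, 179, 220), (50, 210, 248)]
top 200 [(25, 193, 212), (50, 178, 254), (75, 177, 276)]
top 250 [(25, 381, 466), (50, 197, 425), (75, 177, 378), (100, 166, 466), (125, 156, 404), (150, 253, 309)]
top 300 [(25, 428, 494), (50, 375, 508), (75, 364, 505), (100, 171, 479), (125, 359, 411), (150, 362, 413)]
top 350 [(0, 580, 634), (25, 569, 638), (50, 374, 606), (75, 340, 413), (100, 348, 412), (125, 356, 399), (150, 338, 396)]
top 400 [(75, 341, 391), (100, 357, 400), (125, 171, 399), (150, 176, 393)]
top 450 [(75, 340, 354), (100, 169, 388), (125, 174, 391), (150, 181, 479)]
top 500 [(-125, 151, 178), (-100, 163, 177), (100, 172, 361), (125, 179, 455), (150, 180, 480)]
top 550 [(100, 173, 325), (125, 172, 365), (150, 177, 366)]
top 600 [(125, 174, 181
[... 431 characters left out ...]
 207), (50, 153, 238), (75, 150, 247)]
side 250 [(75, 158, 262), (100, 152, 264), (125, 150, 262), (150, 151, 245)]
side 300 [(100, 165, 246), (125, 183, 233)]
side 350 []
side 400 [(75, 334, 355), (100, 320, 357), (150, 181, 181)]
side 450 [(75, 339, 351), (100, 177, 373), (125, 177, 374), (150, 180, 369)]
side 500 [(-125, 150, 178), (-100, 150, 177), (100, 169, 360), (125, 181, 365), (150, 181, 365)]
side 550 [(100, 169, 327), (125, 167, 364), (150, 178, 364)]
side 600 [(125, 170, 183), (150, 170, 363)]
side 650 [(125, 188, 297), (150, 165, 358)]
side 700 [(100, 269, 305), (125, 281, 342), (150, 298, 355)]
side 750 []
side 800 [(0, 408, 413), (25, 408, 420), (50, 408, 424), (75, 407, 423)]
```

Request:
step_arm:
  plan: "0 0 0 8 50; 0 0 0 16 50; 0 0 0 18.4 50"
  grip_force: 40

```text
time_s: 1.3
eef_pos: [232.5, -470.7, 231.3]
ee_rot: [-0.0, 0.998, 0.067, 0.0]
force: [-0.4, 0.0, 0.8]
grip_width: 0.523
```

Request:
step_arm:
  plan: "3 -2.5 0 0 50; 6 -5 0 0 50; 9 -7.5 0 0 50; 10.5 -8.5 0 0 50; 10.5 -8.5 0 0 50"

```text
time_s: 1.8
eef_pos: [326.1, -370.8, 231.5]
ee_rot: [0.0, 0.998, 0.07, 0.0]
force: [-0.3, -0.4, 0.5]
grip_width: 0.5
```

Run:
```python
from h import *
print(readout.sense()['joints'].round(3))
a0,b0=[cv2.imread(f'pics/{c}0.png') for c in('top','side')]
p,d=snap('top','top2'); q,e=snap('side','side2')
cv2.imwrite('pics/cmp.png',cv2.resize(np.vstack([np.hstack([b0[:200],cv2.imread('pics/side2.png')[:200]]),np.hstack([a0[180:],cv2.imread('pics/top2.png')[180:]])]),(800,316)))
```

```text
[-1.087  0.244  1.589  0.     1.309  0.343]
```

View pics/cmp.png

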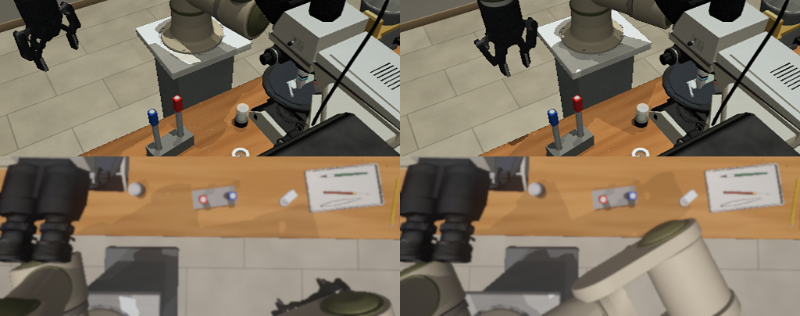

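The bottom-left link in the top view is the robot's own offset upper arm. It swings towards the eyepieces, so I'm checking that clearance.

Run:
```python
from h import *
p,d=cams.capture('top'); W=cloud('top',d); a0=cv2.imread('pics/top0.png')[:,:,::-1]
g=cv2.cvtColor(p,cv2.COLOR_RGB2GRAY); 
dark=(g<70)&(cv2.cvtColor(np.ascontiguousarray(a0),cv2.COLOR_RGB2GRAY)<70)&(d>0); dark[:150]=0; dark[318:]=0; dark[:,130:]=0
print('eyepieces/black')
for x0 in range(200,600,25):
    print(x0,[(y,int(W[s][:,2].max())) for y in range(-140,160,20) if (s:=dark&(abs(W[...,0]-x0)<12.5)&(abs(W[...,1]-y)<10)).any()])
gr=~dark&(d>0)&(W[...,2]>150)&(W[...,0]<480)&(W[...,1]>-160)
print('other')
for x0 in range(0,480,40):
    print(x0,[(y,int(W[s][:,2].min()),int(W[s][:,2].max())) for y in range(-160,240,30) if (s:=gr&(abs(W[...,0]-x0)<20)&(abs(W[...,1]-y)<15)).any()])
```

```text
eyepieces/black
200 []
225 []
250 []
275 [(80, 218), (100, 234)]
300 [(20, 367), (40, 366)]
325 [(-60, 400), (-40, 414), (-20, 415), (0, 409), (20, 411), (40, 414), (60, 386)]
350 [(-60, 393), (-40, 412), (-20, 412), (0, 407), (20, 409), (40, 412), (60, 400)]
375 [(-60, 379), (-40, 397), (-20, 399), (0, 395), (20, 398), (40, 400), (60, 395), (80, 367)]
400 [(-60, 389), (-40, 399), (-20, 400), (0, 396), (20, 399), (40, 400), (60, 394), (80, 372)]
425 [(-60, 388), (-40, 397), (-20, 398), (0, 395), (20, 397), (40, 399), (60, 395)]
450 [(-60, 383), (-40, 390), (-20, 392), (0, 385), (20, 389), (40, 392), (60, 388)]
475 [(-60, 374), (-40, 382), (-20, 384), (0, 378), (20, 380), (40, 384), (60, 377)]
500 [(-20, 435), (0, 385)]
525 [(-80, 326), (-20, 432), (0, 387)]
550 [(-80, 326), (-60, 297), (-40, 212)]
575 []
other
0 []
40 []
80 []
120 []
160 [(20, 177, 237)]
200 [(20, 174, 344), (50, 172, 338)]
240 [(20, 191, 451), (50, 169, 375), (80, 237, 284), (110, 270, 280)]
280 [(20, 377, 449), (50, 175, 414), (80, 212, 364), (110, 222, 305), (140, 230, 262)]
320 [(-70, 381, 387), (-40, 364, 387), (-10, 367, 370), (50, 362, 383)]
360 [(-40, 339, 387), (-10, 382, 407), (20, 337, 381), (50, 385, 407)]
400 [(-70, 343, 369), (-40, 343, 360), (-10, 378, 379), (50, 376, 388), (80, 361, 367)]
440 [(-70, 221, 347), (-40, 172, 298), (80, 373, 381)]
```

Eyepieces top out at about 415 mm, below the elbow at about 545 mm, so there is clearance. Going to the pin.

Request:
step_arm:
  plan: "3 -2.5 0 0 50; 6 -5 0 0 50; 9 -7.5 0 0 50; 10.6 -8.6 0 0 50; 10.6 -8.6 0 0 50; 10.6 -8.6 0 0 50"

```text
time_s: 2.55
eef_pos: [417.5, -273.3, 231.2]
ee_rot: [0.0, 0.998, 0.069, -0.0]
force: [-1.0, -0.8, 0.6]
grip_width: 0.499
```

Run:
```python
from h import *
s=readout.sense(); print(s['eef_pos'],s['ee_rot'],s['joints'].round(3))
q=s['ee_rot']; a,b=q[1],q[2]; x=np.array([a*a-b*b,2*a*b]); y=np.array([2*a*b,b*b-a*a])
D=np.array([418.7,-272.8])-s['eef_pos'][:2]; print('tool dx dy mm',D@x,D@y, 'yaw',np.degrees(2*np.arctan2(b,a)))
p,d=snap('side','side3'); snap('top','top3')
cv2.imwrite('pics/s3.png',cv2.resize(cv2.imread('pics/side3.png')[60:220,140:340],None,fx=3,fy=3,interpolation=cv2.INTER_CUBIC))
```

```text
[ 417.48573934 -273.30977875  231.15726813] [ 7.79075589e-05  9.97650758e-01  6.85048557e-02 -2.07413990e-04] [-0.815  0.256  1.574 -0.     1.312  0.619]
tool dx dy mm 1.2725443118085877 -0.3390193555840255 yaw 7.856231367411768
```

View pics/s3.png

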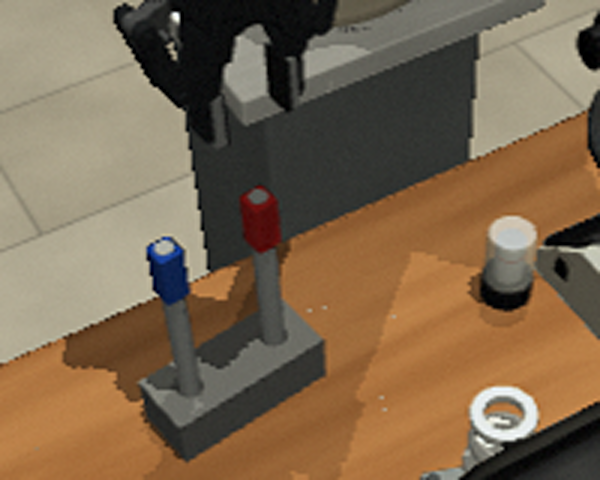

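The side crop shows the open jaws above the red head, straddling it at crop (260,190), with the blue pin clear. Descending and gripping.

Request:
step_arm:
  plan: "0.1 0 2 0 50; 0.1 0 4.5 0 50; 0.1 0 7 0 50; 0.1 0 8.8 0 50; 0.1 0 9.3 0 50; 0.1 0 9.3 0 50; 0.1 0 9.3 0 0; 0.1 0 9.3 0 0; 0.1 0 9.3 0 0; 0.1 0 9.3 0 0"
  grip_force: 50

```text
time_s: 3.65
eef_pos: [419.4, -272.7, 139.3]
ee_rot: [0.001, 0.998, 0.069, 0.001]
force: [-0.8, -0.4, 6.0]
grip_width: 0.205
```

Request:
step_arm:
  plan: "0 0 0 0 0; 0 0 0 0 0; 0 0 0 0 0"

```text
time_s: 3.95
eef_pos: [419.4, -272.7, 139.3]
ee_rot: [0.001, 0.998, 0.069, 0.001]
force: [-0.7, 0.2, 6.2]
grip_width: 0.204
```

Request:
step_arm:
  plan: "0 0 -0.5 0 0; 0 0 -1.5 0 0; 0 0 -3 0 0; 0 0 -5 0 0; 0 0 -7 0 0; 0 0 -9 0 0; 0 0 -11 0 0; 0 0 -13 0 0; 0 0 -14.5 0 0; 0 0 -14.5 0 0"

```text
time_s: 4.95
eef_pos: [419.4, -272.6, 285.6]
ee_rot: [0.002, 0.998, 0.069, 0.001]
force: [0.0, 0.1, -1.3]
grip_width: 0.202
```

Run:
```python
from h import *
s=readout.sense(); print(s['eef_pos'],s['ee_rot'],s['force'],s['grip_width'],s['joints'].round(3))
p,d=snap('side','side4'); W=cloud('side',d)
h=cv2.cvtColor(p,cv2.COLOR_RGB2HSV); m=(((h[...,0]<8)|(h[...,0]>172))&(h[...,1]>110)&(d>0)); m[:,:150]=0;m[:,300:]=0;m[200:]=0
print('red',m.sum(),np.median(W[m],0))
# steel pixels under: colour grey and within 40mm of tcp axis, below z tcp
e=s['eef_pos']; k=(np.hypot(W[...,0]-e[0],W[...,1]-e[1])<30)&(W[...,2]>60)&(W[...,2]<e[2]+10)&(d>0)
for z in range(140,290,15):
    q=W[k&(abs(W[...,2]-z)<7.5)]; print(z,len(q),q.mean(0).round(1) if len(q) else '')
print('grasp z range',W[k][:,2].min())
cv2.imwrite('pics/s4.png',cv2.resize(cv2.imread('pics/side4.png')[40:240,140:340],None,fx=3,fy=3,interpolation=cv2.INTER_CUBIC))
```

```text
[ 419.4389344  -272.56447039  285.57581135] [0.00152885 0.99762603 0.068835   0.00130707] [ 5.39938151e-04  8.32605335e-02 -1.28500491e+00] 0.20153151067926459 [-0.811  0.221  1.476  0.     1.441  0.622]
red 227 [ 430.88766931 -271.5320098   306.41105977]
140 0 
155 4 [ 424.1 -273.2  161. ]
170 31 [ 425.8 -274.8  171.3]
185 53 [ 426.  -274.9  185. ]
200 54 [ 426.2 -274.2  199.5]
215 57 [ 426.5 -274.9  214.9]
230 61 [ 426.5 -274.2  229.7]
245 62 [ 427.  -274.8  245.1]
260 70 [ 426.9 -274.1  260. ]
275 60 [ 427.8 -274.3  274.9]
grasp z range 159.0077120893758
```

View pics/s4.png

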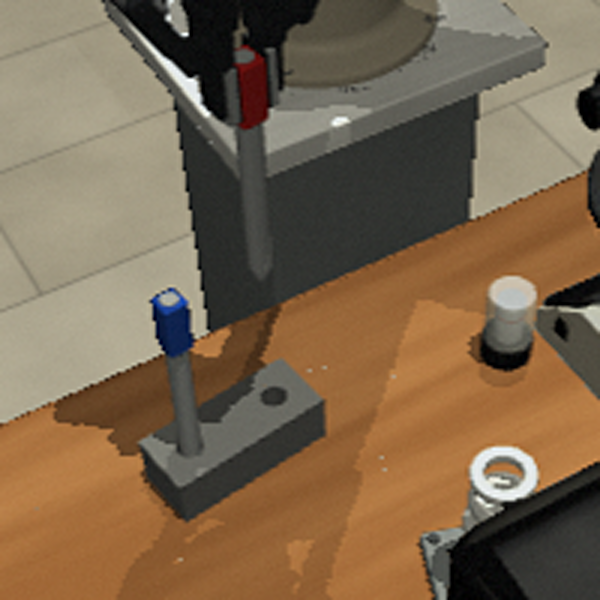

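The pin is held upright in the jaws and clear of the stand. The ring axis comes out near (603,-214.5), which agrees with the foot's centreline. Moving over it.

Request:
step_arm:
  plan: "1.5 -0.3 0 0 0; 4 -0.7 0 0 0; 6.5 -1.1 0 0 0; 9 -1.5 0 0 0; 11.5 -1.9 0 0 0; 14 -2.4 0 0 0; 16.5 -2.8 0 0 0; 18.2 -3.1 0 0 0; 19.05 -3.2 0 0 0; 19.05 -3.2 0 0 0"

```text
time_s: 6.0
eef_pos: [604.0, -213.7, 281.9]
ee_rot: [-0.001, 0.998, 0.069, -0.001]
force: [-0.8, 0.5, -1.3]
grip_width: 0.205
```

```bash
cat > look.py <<'E'
from h import *
import sys
def ray(n,u,v,z):
    f,cx,cy,R,t=cal(n); o=-R.T@t; r=R.T@np.array([(u-cx)/f,(v-cy)/f,1]); return o+r*(z-o[2])/r[2]
tag=sys.argv[1]
s=readout.sense(); e=s['eef_pos']; print(e.round(2),s['ee_rot'].round(4),s['force'].round(2),s['grip_width'],s['joints'].round(3))
p,d=snap('side','side'+tag); W=cloud('side',d)
k=(np.hypot(W[...,0]-e[0],W[...,1]-e[1])<30)&(W[...,2]>135)&(W[...,2]<e[2]+10)&(d>0)
for z in range(140,290,20):
    q=W[k&(abs(W[...,2]-z)<10)]
    if len(q): print(z,len(q),q.mean(0).round(1))
x,y=map(int,proj('side',[e[0],e[1],200])); print(x,y,[np.round(proj('side',[603,-214.5,z]),1) for z in (126,156)])
x=min(max(x,80),432);y=min(max(y,75),309)
im=cv2.imread(f'pics/side{tag}.png'); a=im[y-75:y+75,x-80:x+80]
q,_=snap('top','top'+tag); b=cv2.imread(f'pics/top{tag}.png')[75:225,165:325]
cv2.imwrite(f'pics/l{tag}.png',cv2.resize(np.hstack([a,b]),(800,375),interpolation=cv2.INTER_CUBIC)); print('origin',x-80,y-75)
# side ring fit: white ring
g=cv2.cvtColor(p,cv2.COLOR_RGB2HSV); w=((g[...,2]>190)&(g[...,1]<40)).astype(np.uint8); M=np.zeros_like(w); M[180:215,290:328]=1; w*=M
cn,hh=cv2.findContours(w,cv2.RETR_CCOMP,2)
for c,h0 in zip(cn,hh[0]):
    if len(c)>12: el=cv2.fitEllipse(c); print('ell',np.round(el[0],2),np.round(el[1],1),'hole' if h0[3]>=0 else 'outer',ray('side',*el[0],126).round(1))
E
python3 look.py 5
```

```text
[ 604.02 -213.65  281.93] [-6.000e-04  9.976e-01  6.930e-02 -7.000e-04] [-0.82  0.51 -1.35] 0.20455078403546945 [-0.523  0.559  1.005  0.     1.58   0.909]
160 24 [ 608.7 -216.2  165. ]
180 69 [ 609.2 -217.   180.5]
200 76 [ 609.6 -216.9  200.1]
220 82 [ 609.7 -216.9  220.1]
240 88 [ 610.4 -216.8  240.3]
260 93 [ 610.7 -217.   260. ]
280 96 [ 614.3 -216.   282.1]
311 169 [array([307.2, 196.8]), array([308.5, 186.3])]
origin 231 94
ell [309.39 197.73] [15.  17.1] outer [ 606.6 -212.4  126. ]
```

View pics/l5.png

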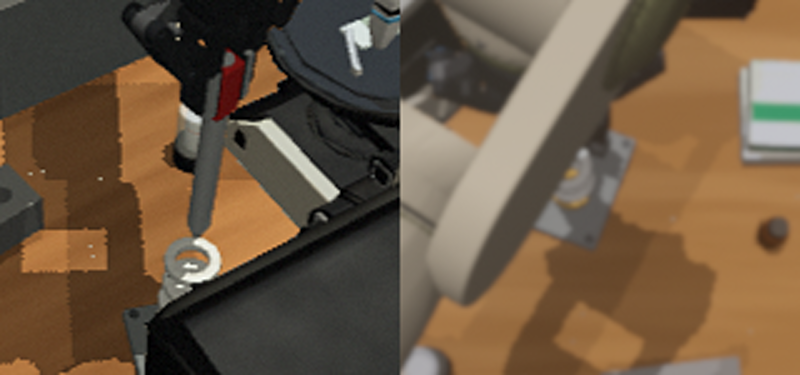

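The left half shows the tip at side pixel about (308.6,186.8), just above the ring centre at about (307.8,197.6). I'm refining the ring fit from the unobstructed first picture.

Run:
```python
from h import *
def ray(n,u,v,z):
    f,cx,cy,R,t=cal(n); o=-R.T@t; r=R.T@np.array([(u-cx)/f,(v-cy)/f,1]); return o+r*(z-o[2])/r[2]
def circ(n,c,r,z,N=48): return np.array([proj(n,[c[0]+r*np.cos(a),c[1]+r*np.sin(a),z]) for a in np.linspace(0,2*np.pi,N,endpoint=False)])
from scipy.optimize import minimize
from scipy.ndimage import map_coordinates as mc
for n in('side','top'):
    g=cv2.cvtColor(cv2.imread(f'pics/{n}0.png'),cv2.COLOR_BGR2GRAY).astype(float); g=cv2.GaussianBlur(g,(0,0),.6)
    def cost(c):
        S=lambda r:mc(g,circ(n,c,r,126).T[::-1],order=1)
        r=S(16).mean(); o=np.clip(S(22.5),0,200).mean()
        i=S(9.5).mean()
        return -(2*r-o-i)+0.3*S(16).std()
    best=min(((cost((x,y)),x,y) for x in np.arange(595,612,.5) for y in np.arange(-223,-205,.5))); print(n,best)
    # pin position in same camera from start picture
# pin direction in side5: axis pixel centre per row vs predicted for TCP axis
s=readout.sense();e=s['eef_pos'];p=cv2.imread('pics/side5.png');g=cv2.cvtColor(p,cv2.COLOR_BGR2HSV)
for z in (170,185,200,215,230):
    u,v=proj('side',[e[0],e[1],z]); r=g[int(round(v)),int(u)-14:int(u)+15]; k=np.nonzero(r[:,1]<60)[0]; print(z,round(u,1),round(v,1),k+int(u)-14)
print(e)
```

```text
Traceback (most recent call last):
  File "h.py", line 10, in proj
    f,cx,cy,R,t=cal(n); c=R@np.array(p,float)+t; return f*c[0]/c[2]+cx,f*c[1]/c[2]+cy
                ~~~^^^
  File "h.py", line 4, in cal
    i=cams.camera_info(n); f=192/np.tan(np.radians(i['vfov'])/2)
ValueError: time passes only in moves, steps and waits
```

```bash
sed -i 's/^def cal(n):/from functools import lru_cache\n@lru_cache\ndef cal(n):/' h.py
python3 - <<'E'
from h import *
def circ(n,c,r,z,N=48): return np.array([proj(n,[c[0]+r*np.cos(a),c[1]+r*np.sin(a),z]) for a in np.linspace(0,2*np.pi,N,endpoint=False)])
from scipy.ndimage import map_coordinates as mc
for n in('side','top'):
    g=cv2.cvtColor(cv2.imread(f'pics/{n}0.png'),cv2.COLOR_BGR2GRAY).astype(float); g=cv2.GaussianBlur(g,(0,0),.6)
    def cost(c):
        S=lambda r:mc(g,circ(n,c,r,126).T[::-1],order=1)
        a=S(16); return -(2*a.mean()-S(22.5).mean()-S(9.5).mean())+0.3*a.std()
    print(n,min(((cost((x,y)),x,y) for x in np.arange(595,612,.5) for y in np.arange(-223,-205,.5))))
s=readout.sense();e=s['eef_pos'];g=cv2.cvtColor(cv2.imread('pics/side5.png'),cv2.COLOR_BGR2HSV)
for z in (170,185,200,215,230):
    u,v=proj('side',[e[0],e[1],z]); r=g[int(round(v)),int(u)-14:int(u)+15]; k=np.nonzero(r[:,1]<60)[0]; print(z,round(u,1),round(v,1),k+int(u)-14)
print(e)
E
```

```text
side (np.float64(-213.74760948730264), np.float64(604.5), np.float64(-214.0))
top (np.float64(-100.5600331879969), np.float64(603.0), np.float64(-214.0))
170 309.2 181.2 [306 307 308 309 310 311 312 313 314]
185 310.0 175.5 [307 308 309 310 311 312 313 314 315]
200 310.7 169.7 [308 309 310 311 312 313 314 315 316]
215 311.5 163.6 [309 310 311 312 313 314 315 316 317]
230 312.4 157.4 [304 306 307 308 309 310 311 312 313 314 315 316 317 318 326]
[ 603.02041731 -214.43772209  282.8434605 ]
```

The ring and the pin axis agree to about 1 mm in both cameras. Starting the descent in stages.

Request:
step_arm:
  plan: "0 0 1 0 0; 0 0 2 0 0; 0 0 3 0 0; 0 0 4 0 0; 0 0 4.5 0 0; 0 0 5 0 0; 0 0 5 0 0"

```text
time_s: 6.8
eef_pos: [603.2, -214.3, 232.6]
ee_rot: [-0.0, 0.998, 0.069, -0.0]
force: [0.8, -0.5, -1.9]
grip_width: 0.204
```

Request:
step_arm:
  plan: "0 0 0.4 0 0; 0 0 0.8 0 0; 0 0 1.2 0 0; 0 0 1.2 0 0"

```text
time_s: 7.2
eef_pos: [603.1, -214.3, 220.6]
ee_rot: [-0.0, 0.998, 0.069, -0.0]
force: [-0.7, 0.0, -1.7]
grip_width: 0.2
```

Request:
step_arm:
  plan: "0 0 0.3 0 0; 0 0 0.6 0 0; 0 0 0.9 0 0; 0 0 1 0 0; 0 0 1 0 0"

```text
time_s: 7.7
eef_pos: [603.3, -214.4, 211.1]
ee_rot: [-0.0, 0.998, 0.069, -0.0]
force: [-0.9, -0.5, -1.4]
grip_width: 0.206
```

Request:
step_arm:
  plan: "0 0 0.2 0 0; 0 0 0.4 0 0; 0 0 0.6 0 0; 0 0 0.8 0 0; 0 0 0.8 0 0"

```text
time_s: 8.2
eef_pos: [603.2, -214.3, 202.9]
ee_rot: [-0.0, 0.998, 0.069, -0.0]
force: [0.8, 0.2, -1.2]
grip_width: 0.205
```

Request:
step_arm:
  plan: "0 0 0.2 0 0; 0 0 0.4 0 0; 0 0 0.4 0 0"

```text
time_s: 8.5
eef_pos: [603.2, -214.3, 198.9]
ee_rot: [-0.0, 0.998, 0.069, -0.0]
force: [-0.5, -0.4, -1.4]
grip_width: 0.204
```

Request:
step_arm:
  plan: "0 0 0.2 0 0; 0 0 0.4 0 0; 0 0 0.4 0 0"

```text
time_s: 8.8
eef_pos: [603.2, -214.4, 194.9]
ee_rot: [-0.0, 0.998, 0.069, -0.0]
force: [0.2, 0.1, -1.8]
grip_width: 0.2
```

Request:
step_arm:
  plan: "0 0 0.2 0 0; 0 0 0.4 0 0; 0 0 0.4 0 0"

```text
time_s: 9.1
eef_pos: [603.2, -214.6, 191.0]
ee_rot: [0.0, 0.998, 0.069, -0.0]
force: [-0.5, -0.6, -2.4]
grip_width: 0.21
```

Request:
step_arm:
  plan: "0 0 0.3 0 0; 0 0 0.6 0 0; 0 0 0.9 0 0; 0 0 0.9 0 0"

```text
time_s: 9.5
eef_pos: [603.2, -214.4, 181.7]
ee_rot: [-0.0, 0.998, 0.069, -0.0]
force: [-0.5, -1.1, -1.2]
grip_width: 0.204
```

Request:
step_arm:
  plan: "0 0 0.2 0 0; 0 0 0.4 0 0; 0 0 0.4 0 0"

```text
time_s: 9.8
eef_pos: [603.3, -214.4, 177.9]
ee_rot: [-0.0, 0.998, 0.069, -0.0]
force: [-1.1, -0.4, -2.0]
grip_width: 0.204
```

Request:
step_arm:
  plan: "0 0 0.1 0 0; 0 0 0.2 0 0; 0 0 0.2 0 0; 0 0 0.2 0 0"

```text
time_s: 10.2
eef_pos: [603.3, -214.4, 176.2]
ee_rot: [-0.0, 0.998, 0.069, -0.0]
force: [-0.8, -0.5, -1.2]
grip_width: 0.199
```

Request:
step_arm:
  plan: "0 0 0.1 0 0; 0 0 0.2 0 0; 0 0 0.2 0 0; 0 0 0.2 0 0"

```text
time_s: 10.6
eef_pos: [603.3, -214.4, 174.2]
ee_rot: [-0.0, 0.998, 0.069, -0.0]
force: [-0.1, -0.8, -2.0]
grip_width: 0.203
```

Request:
step_arm:
  plan: "0 0 0.1 0 0; 0 0 0.2 0 0; 0 0 0.2 0 0; 0 0 0.2 0 0"

```text
time_s: 11.0
eef_pos: [603.3, -214.4, 172.2]
ee_rot: [-0.0, 0.998, 0.069, -0.0]
force: [-0.0, -0.9, -2.4]
grip_width: 0.2
```

Request:
step_arm:
  plan: "0 0 0.1 0 0; 0 0 0.2 0 0; 0 0 0.2 0 0; 0 0 0.2 0 0"

```text
time_s: 11.4
eef_pos: [603.3, -214.4, 170.2]
ee_rot: [-0.0, 0.998, 0.069, -0.0]
force: [-0.7, -1.0, -1.6]
grip_width: 0.206
```

Request:
step_arm:
  plan: "0 0 0.1 0 0; 0 0 0.2 0 0; 0 0 0.2 0 0; 0 0 0.2 0 0"

```text
time_s: 11.8
eef_pos: [603.3, -214.4, 168.2]
ee_rot: [-0.0, 0.998, 0.069, -0.0]
force: [-0.7, -1.1, -2.6]
grip_width: 0.205
```

Request:
step_arm:
  plan: "0 0 0.1 0 0; 0 0 0.2 0 0; 0 0 0.2 0 0; 0 0 0.2 0 0"

```text
time_s: 12.2
eef_pos: [603.3, -214.4, 166.2]
ee_rot: [-0.0, 0.998, 0.069, -0.0]
force: [-0.3, -1.2, -2.5]
grip_width: 0.206
```

Request:
step_arm:
  plan: "0 0 0.1 0 0; 0 0 0.2 0 0; 0 0 0.2 0 0; 0 0 0.2 0 0"

```text
time_s: 12.6
eef_pos: [603.3, -214.4, 164.2]
ee_rot: [-0.0, 0.998, 0.069, -0.0]
force: [-0.5, -1.9, -1.8]
grip_width: 0.204
```

Request:
step_arm:
  plan: "0 0 0.1 0 0; 0 0 0.2 0 0; 0 0 0.2 0 0; 0 0 0.2 0 0"

```text
time_s: 13.0
eef_pos: [603.3, -214.4, 162.2]
ee_rot: [-0.0, 0.998, 0.069, -0.0]
force: [-0.8, -0.2, -1.7]
grip_width: 0.205
```

Request:
step_arm:
  plan: "0 0 0.1 0 0; 0 0 0.2 0 0; 0 0 0.2 0 0; 0 0 0.2 0 0"

```text
time_s: 13.4
eef_pos: [603.3, -214.4, 160.2]
ee_rot: [-0.0, 0.998, 0.069, -0.0]
force: [-1.9, -1.6, -2.0]
grip_width: 0.207
```

Request:
step_arm:
  plan: "0 0 0.1 0 0; 0 0 0.2 0 0; 0 0 0.2 0 0; 0 0 0.2 0 0"

```text
time_s: 13.8
eef_pos: [603.3, -214.4, 158.2]
ee_rot: [-0.0, 0.998, 0.069, -0.0]
force: [-0.9, -1.0, -1.3]
grip_width: 0.203
```

Request:
step_arm:
  plan: "0 0 0.1 0 0; 0 0 0.2 0 0; 0 0 0.2 0 0; 0 0 0.2 0 0"

```text
time_s: 14.2
eef_pos: [603.3, -214.4, 156.2]
ee_rot: [-0.0, 0.998, 0.069, -0.0]
force: [-0.5, -1.4, -1.9]
grip_width: 0.202
```

Request:
step_arm:
  plan: "0 0 0.1 0 0; 0 0 0.2 0 0; 0 0 0.2 0 0; 0 0 0.2 0 0"

```text
time_s: 14.6
eef_pos: [603.4, -214.4, 154.3]
ee_rot: [-0.0, 0.998, 0.069, 0.0]
force: [0.5, -2.0, -0.9]
grip_width: 0.207
```

Request:
step_arm:
  plan: "0 0 0.1 0 0; 0 0 0.2 0 0; 0 0 0.2 0 0; 0 0 0.2 0 0"

```text
time_s: 15.0
eef_pos: [603.5, -214.4, 152.5]
ee_rot: [0.0, 0.998, 0.069, 0.0]
force: [0.4, -0.6, 0.9]
grip_width: 0.203
```

Request:
step_arm:
  plan: "0 0 0.1 0 0; 0 0 0.2 0 0; 0 0 0.2 0 0; 0 0 0.2 0 0; 0 0 0.2 0 0"

```text
time_s: 15.5
eef_pos: [603.5, -214.5, 150.7]
ee_rot: [0.0, 0.998, 0.069, 0.0]
force: [-0.7, -0.5, 5.2]
grip_width: 0.199
```

```bash
python3 look.py 6
```

```text
[ 603.5  -214.46  150.68] [2.000e-04 9.976e-01 6.880e-02 3.000e-04] [-0.67 -0.51  5.24] 0.19896800358832795 [-0.524  0.632  1.225  0.     1.284  0.909]
140 26 [ 612.5 -216.4  140.9]
160 50 [ 613.5 -217.2  156.4]
310 169 [array([307.2, 196.8]), array([308.5, 186.3])]
origin 230 94Traceback (most recent call last):
  File "look.py", line 20, in <module>
    for c,h0 in zip(cn,hh[0]):
                       ~~^^^
TypeError: 'NoneType' object is not subscriptable
```

View pics/l6.png

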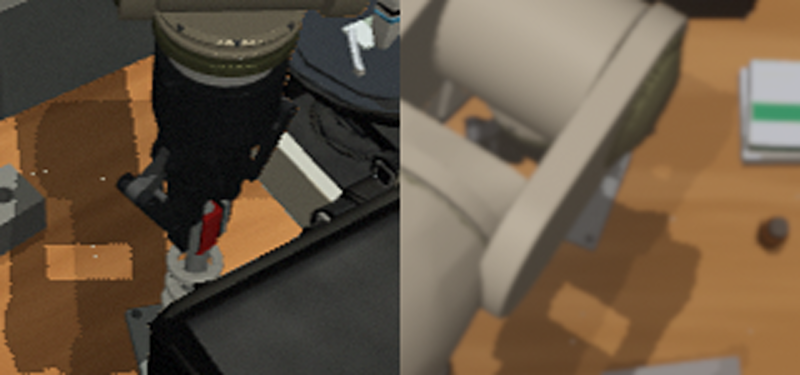

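Contact force is about 7 N (5.2 N measured, plus the weight). Pressing a touch more for margin, then easing the spring back to about the pin's weight before release so it doesn't jump.

Request:
step_arm:
  plan: "0 0 0.05 0 0; 0 0 0.05 0 0; 0 0 0.05 0 0; 0 0 0.05 0 0; 0 0 0.05 0 0"

```text
time_s: 16.1
eef_pos: [603.5, -214.4, 150.3]
ee_rot: [0.0, 0.998, 0.069, 0.0]
force: [-1.2, 0.1, 6.9]
grip_width: 0.202
```

Request:
step_arm:
  plan: "0 0 -0.1 0 0; 0 0 -0.2 0 0; 0 0 -0.28 0 0; 0 0 -0.28 0 0; 0 0 -0.28 0 0"

```text
time_s: 16.6
eef_pos: [603.3, -214.4, 152.4]
ee_rot: [-0.0, 0.998, 0.069, -0.0]
force: [0.9, 0.0, 0.7]
grip_width: 0.204
```

Request:
step_arm:
  plan: "0 0 -0.03 0 0; 0 0 -0.03 0 0; 0 0 -0.03 0 0"
  grip_force: 20

```text
time_s: 16.9
eef_pos: [603.3, -214.4, 152.7]
ee_rot: [-0.0, 0.998, 0.069, -0.0]
force: [0.0, -0.4, 0.5]
grip_width: 0.21
```

Request:
step_arm:
  plan: "0 0 0 0 23; 0 0 0 0 26; 0 0 0 0 30; 0 0 0 0 35; 0 0 0 0 40; 0 0 0 0 45; 0 0 0 0 50; 0 0 0 0 50"

```text
time_s: 17.7
eef_pos: [603.3, -214.4, 152.9]
ee_rot: [0.0, 0.998, 0.069, 0.0]
force: [0.1, 0.1, 0.5]
grip_width: 0.503
```

Request:
step_arm:
  plan: "0 0 -1 0 50; 0 0 -2.5 0 50; 0 0 -4.5 0 50; 0 0 -7 0 50; 0 0 -9.5 0 50; 0 0 -12 0 50; 0 0 -13 0 50; 0 0 -13 0 50"

```text
time_s: 18.5
eef_pos: [603.6, -214.6, 284.4]
ee_rot: [0.001, 0.998, 0.069, 0.001]
force: [0.8, 0.3, -0.6]
grip_width: 0.5
```

Request:
step_arm:
  plan: "-2 1 0 0 50; -5 2.5 0 0 50; -9 4.5 0 0 50; -13 6.5 0 0 50; -17 8.5 0 0 50; -21 10.5 0 0 50; -24 12 0 0 50; -25 12.5 0 0 50; -25 12.5 0 0 50"

```text
time_s: 19.4
eef_pos: [372.1, -372.9, 282.0]
ee_rot: [-0.001, 0.998, 0.068, -0.0]
force: [0.9, 0.3, -0.1]
grip_width: 0.502
```

Run:
```python
from h import *
s=readout.sense(); print(s['time_s'],s['eef_pos'],s['force'])
p,d=snap('side','side9'); W=cloud('side',d); q,dt=snap('top','top9'); T=cloud('top',dt)
for n,I,X,D in(('side',p,W,d),('top',q,T,dt)):
    h=cv2.cvtColor(I,cv2.COLOR_RGB2HSV); m=(((h[...,0]<8)|(h[...,0]>172))&(h[...,1]>90)&(D>0))&(np.hypot(X[...,0]-603,X[...,1]+214)<40)&(X[...,2]>60)
    if m.any(): print(n,m.sum(),X[m].mean(0).round(1),X[m].min(0).round(1),X[m].max(0).round(1))
for t in('pin_other','can','oil'):
    for r in spotter.regions_of('top',t)[:1]: print(t,round(r['conf'],2),np.round(r['extent']),np.median(T[r['pixels']&(dt>0)],0).round(1))
cv2.imwrite('pics/l9.png',cv2.resize(np.hstack([cv2.imread('pics/side9.png')[120:270,180:340],cv2.imread('pics/top9.png')[100:250,165:325]]),(800,375),interpolation=cv2.INTER_CUBIC))
```

```text
19.4 [ 372.0704655  -372.85116871  282.03544032] [ 0.94366792  0.30059128 -0.10108262]
side 234 [ 610.6 -218.2  173.9] [ 598.4 -224.9  149.4] [ 616.6 -205.1  190.7]
top 81 [ 603.2 -216.1  173.5] [ 595.3 -223.6  122.8] [ 632.9 -205.1  189.2]
pin_other 0.54 [235. 146.  50.  56.] [ 593.7 -227.6   11.8]
```

View pics/l9.png

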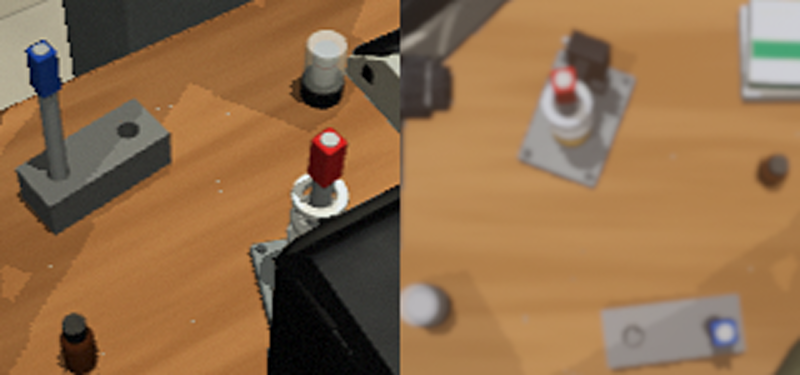

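```bash
python3 -c "
from h import *
print(workorder.finish_job())"
```

```text
the job is handed in; nothing more can be done
None
```

The red-headed pin is standing released in the gauge column, resting on the brass stop ring, and the job is handed in. No verdict is reported. It took about 20 s of the 61 s allowed.

**What I did:**
- I took the pin by its head and lowered it through the three rings. Wrist forces stayed within about 2 N of the resting reading.
- It met the stop with the tip at about 25 mm. I pressed it to a measured 6.9 N, roughly 8.5 N on the ring, for about half a second.
- I eased the spring back to a little above the pin's weight before opening the jaws, then backed the arm away.

**Last checks:**
- **Position:** the head top is at about 190 mm, so the tip is at about 25 mm and seated. The head is within about 2 mm of the ring axis.
- **Upright:** the pin looks upright in both views. I judged the tilt from the head position and did not measure it directly.
- **Bystanders:** the blue pin, canister and oil bottle look unmoved in the final pictures.
- **Failed check:** the network's final look for the bystanders failed. It took the gauge for the blue pin and did not report the canister or the bottle, so that point rests on the pictures alone.

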